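# Seat the grinding cup on the grinder's splined drive and keep it pressed down

## Task

Get the white grinder ready for a short pulse grind: slide its lever lock all the way back from the well, then pick up the filled steel grinding cup, keep it upright with its black collar down, and lower it into the well, turning it until its splines mesh with the drive and it drops. Push it fully home against the sprung pins and keep it pressed there with the fingers: finish while still holding it down, because it springs up again when let go. Leave everything else on the counter where it is.

Things in the scene. Friction and masses are not known exactly. Their poses are not given: they have to be found in the camera images.
- grinder: White grinder base, fixed: a drum 116 mm across, 120 mm high, with a round cup well in its top, and a shoulder as high (78 mm wide, from 45 to 125 mm along its own +y) that carries the lever lock. Origin on the counter under the well's axis, z up. Well 79 mm across, 26 mm deep, mouth bevelled 4 mm. Only the lock's slide (8 mm) and lever stand above the deck.
- well_floor (a point): Centre of the well's floor, 94 mm above the grinder's underside, 26 mm below the deck; axes as the grinder's.
- drive_top (a point): Top centre of the steel drive in the well, 16 mm above the well's floor. A star of six teeth, 34 mm across, each 5 mm wide with bevelled tops, at 0, 60, 120... degrees from this point's x axis (z up). Its angle differs each time; it turns only stiffly (0.12 N m), so a cup turned lightly on top of it does not carry it along.
- lock (a joint): Lever lock, m: 0 = locked, its steel nose standing over the well's edge and blocking the cup; 0.028 = fully back against its stop, nose clear of the well. Grows along the grinder's +y, away from the well. Stays where it is left (friction about 2.5 N).
- lock_lever (a point): Centre of the lock's upright black thumb lever, 22 mm wide (grinder x), 14 mm thick (grinder y), 30 mm high: top 15 mm above this point; the flat steel slide that carries it has its upper face 14 mm below this point and reaches 36 mm from here towards the well. Axes as the grinder's. Can be pinched from above, or pushed.
- pins (a joint): Three black sprung pins in the well's floor, ganged together, m: 0 = up, 5 mm above the floor; 0.005 = pressed flush. 6 N starts to move them, 12 N presses them fully; the cup's weight alone does not.
- cup_mid (a point): Grinding cup, standing on its collar: a point on its axis half-way up (52.5 mm from foot and top). 105 mm high, 0.21 to 0.35 kg. Black collar 76 mm across, lowest 26 mm, foot bevelled. From 38 to 100 mm above the foot a plain straight steel cup 56 mm across, to grip. Six white ridges on the collar's top, at 0, 60, 120... degrees from this point's x axis (z up), lie over the grooves of the socket.
- cup_foot (a point): Centre of the cup's foot, axes as cup_mid. Here is the splined socket, 18 mm deep, six grooves. It meshes when cup and drive yaw agree up to a multiple of 60 degrees (within about 6). Unmeshed it stops on the drive, foot 14 mm above the well's floor; meshed it drops onto the pins, foot 5 mm above the floor; pressed home the foot is on the floor.
- tin: Bystander: plain steel tin with a flat aluminium lid, 69 mm across, 100 mm high, no black collar; origin under its centre.
- sugar_jar: Bystander: white ceramic sugar jar with a knobbed lid, 74 mm across, 88 mm high; origin under its centre.
- jebena: Bystander: orange ceramic jebena, 132 mm across the belly, handle and spout reaching 85 mm out, 213 mm high; origin under its centre.
- glass_a: Bystander: glass cup, 62 mm across, 68 mm high, left; origin under its centre.
- glass_b: Bystander: the same, right.
- stirrer: Bystander: flat wooden stirrer lying on the counter, 177 mm long along its y, 8 mm high; origin under its middle.
- brush: Bystander: small brush lying on the counter, 150 mm long along its x, 42 mm wide, 20 mm high; origin under its middle.

How it is judged:
By the outcome, as a careful person would: the job done as asked, in the order asked, and still so for the second after the job is handed in, while the arm keeps its last pose, push and grip.
It also fails if it takes over 54 s, if anything falls off the work surface, if the arm or the gripper's body presses on something with over 40 N, if the wrist force passes 120 N, or if a joint passes its speed limit or range.

## Robot

A 6-joint arm with a two-finger parallel gripper is mounted at the origin on the work surface. World frame = base frame: x ahead of the robot, y to its left, z up, the work surface at z = 0. Lengths are in m, angles in degrees, forces in N, time in s.
With the tool pointing down it reaches from about 0.35 to 0.875 m from the base axis. Payload 4.2 kg.
Tool frame: the origin (TCP) lies on the centre line of the jaws, within the pads' length; the fingertips stand 19 mm ahead of it and the grasp point (between the pads) is the TCP; x points along the fingers, y is the direction in which the jaws open and shut, and the axes are right-handed (so a half turn about x gives the same grasp; the last joint's range is limited). The gripper opens to 87 mm and grips with 3 to 60 N. Pads are 19 mm wide; open, the fingers measure 117 mm over their backs; the gripper's body (75 mm by 190 mm) begins 51 mm behind the grasp point.
Start: joints at [-55.6, 22.042, 0.453, 0, -68.411, -14.817], TCP at [0.21, -0.589, 0.242] pointing down, gripper open.
Joint ranges: [-179.83, 179.83], [-69.29, 118.12], [-61.27, 80.66], [-181.25, 117.63], [-171.15, -9.14], [-177.46, 177.46]. Speed limits (degrees/s): [159.86, 159.86, 180, 180, 180, 180].

## Interface

Orientations are given as a 3x3 rotation matrix whose columns are the frame's x, y, z axes.
In Python, from station import r, viewer, job, spotter gives the robot as it stands.
- The arm moves only by the tool play_rows, never from a script. Its argument "commands" is a list of rows, each an object of numbers: "fingers": the gripper command: -1 is fully open, 1 is shut, values between are in proportion; "tx", "ty", "tz": the shift along the tool's x, y, z normalised to -1 to 1, where 1 is 750 mm; "ax", "ay", "az": the turn, a rotation vector about the tool's x, y, z normalised to -1 to 1, where 1 is pi rad. In form: [{"fingers": .., "tx": .., "ty": .., "tz": .., "ax": .., "ay": .., "az": ..}, ...]. A call has 1 to 5 rows; each row is the pose to reach, as a shift and turn from the pose commanded when the call began, along the tool's axes at that moment, turning the shorter way round; what a row does not reach only later rows make up. A row lasts 1/12 s, in which the tool goes at most 41.7 mm and 7.16 degrees, less where a joint would pass 70% of its speed; a pose out of reach is approached as far as the arm can. A call with a number of a shift or a turn outside -1 to 1 is refused whole. A call with a gripper value outside its range is refused whole. The fingers move at their own pace and stop on an object; the grip force is fixed at half the most. Time passes only in rows, so rows that repeat a pose let the fingers close. It gives the time, the measured TCP pose, the force and the opening at its end, in the units of the state.
- r.sense(): the state, without advancing time (a new reading comes with each control period).
- viewer.capture(name): name is "scene" or "top" or "wrist"; returns a dict with "image" (420x560x3 uint8, red, green, blue), "fx", "fy", "cx", "cy" (pixels), "dist" ([k1, k2, p1, p2, k3] as OpenCV has them; the pictures are not rectified), "R" (3x3) and "t" (3): a world point X has camera coordinates R X + t; the wrist camera has in their place "mount" (4x4, takes a point from camera to tool coordinates, whose origin is the TCP and whose axes are the tool frame's). Camera axes: x right, y down, z forward; pixel columns grow to the right and rows downward; lengths in m; the calibration is good to about 2 mm. A picture is of the moment at which its call begins: read the wrist's pose just before it. There is no depth.
- job.finish_job(): hands the job in, once; it reports no verdict.
Trained networks look in a picture, given as the dict that the camera call returned (one of the last four; its "shot" number tells which), for a name from the list of things; names that differ only in an ending like _2 or _b are one class to them, and where a whole thing is asked for, a point or a joint stands for the part that bears it (a point fixed in the world has none). Each returns a list of dicts, best first, with "score" (0 to 1); they miss things now and then, are a little off and sometimes report something else, mostly with a low value. They report only what shows in the picture. A call takes as long as a camera call.
- spotter.find_in(name, picture): "uv" ([column, row] in pixels, amid what is visible of it).
- spotter.silhouettes(name, picture): "region" (420x560 bool, what is visible of it) and "uv" ([column, row] in pixels, amid what is visible of it).
The state is a dict: "time_s": time; "joints": joint angles; "joint_velocities": joint speeds; "effort": joint torques, N m; "tcp_pos": TCP position; "ee_rot": TCP orientation; "wrist_force": force on the tool from outside, world axes, zero at the start; "moment": the same for the moment, N m; "gripper_width": opening from 0.0 (shut) to 1.0 (fully open).
Only numpy, scipy, OpenCV 4.12 (cv2) and the standard library are available. Lean on these libraries where they do the work, as an engineer would, in place of code of your own. Each camera call takes 0.05 s, during which the arm holds its last target. There are 200 camera calls.

## Working session

There is one attempt and no reset: what is moved stays moved. The work goes in short steps, Python scripts to look and compute and a tool call to move; the robot and the scene stay as the last step left them, time stands still between calls to the robot, and variables do not carry over. Pictures are saved under pics/ and viewed, about 8 in all and at most 12, crops included, and the job is handed in when it is done.

Besides the shell and the picture viewer there is one more tool, called after "Request:" in YAML: its name, and indented under it one key for each argument. play_rows: Moves the arm, as the interface text tells. Its arguments: {"type":"object","properties":{"commands":{"type":"array"}},"required":["commands"]}

```bash
mkdir -p pics; ls; cat > h.py <<'E'
import numpy as np, cv2
from station import r, viewer, job, spotter
def K(p): return np.array([[p['fx'],0,p['cx']],[0,p['fy'],p['cy']],[0,0,1.]])
def ext(p,s=None):
    if 'R' in p: return np.array(p['R']),np.array(p['t'])
    M=np.array(p['mount']); T=np.eye(4); T[:3,:3]=s['ee_rot']; T[:3,3]=s['tcp_pos']
    W=np.linalg.inv(T@M); return W[:3,:3],W[:3,3]
def proj(X,p,s=None):
    R,t=ext(p,s); X=np.atleast_2d(X).astype(float)
    return cv2.projectPoints(X,cv2.Rodrigues(R)[0],t,K(p),np.array(p['dist'],float))[0][:,0]
def onz(uv,z,p,s=None):
    R,t=ext(p,s); q=cv2.undistortPoints(np.array(uv,float).reshape(-1,1,2),K(p),np.array(p['dist'],float))[:,0]
    d=np.c_[q,np.ones(len(q))]@R; c=-R.T@t
    return c+d*((z-c[2])/d[:,2])[:,None]
def save(p,n,im=None): cv2.imwrite('pics/'+n+'.png',cv2.cvtColor(p['image'] if im is None else im,cv2.COLOR_RGB2BGR))
E
python3 - <<'E'
from h import *
s=r.sense(); print(s)
im=[]
for n in('top','scene'):
    p=viewer.capture(n); im.append(p['image']); save(p,n+'0')
    R,t=ext(p); print(n,-R.T@t,R[2],p['fx'])
    for o in('grinder','lock_lever','cup_mid','cup_foot','tin','sugar_jar','jebena','glass_a','stirrer','brush','drive_top'):
        try: d=spotter.find_in(o,p)
        except Exception as e: print(o,e); continue
        print(o,[(np.round(q['uv']).tolist(),round(q['score'],2)) for q in d[:3]])
E
```

```text
pics
{'time_s': 0.0, 'joints': array([-5.55991476e+01,  2.20915276e+01,  3.80610584e-01, -2.85439334e-02,
       -6.84109019e+01, -1.48154755e+01]), 'joint_velocities': array([-0.03320586,  0.09965465,  0.03234293,  0.02775501, -0.01248166,
       -0.05819627]), 'effort': array([-2.35949884e-06, -3.90667748e+01,  1.87410718e+01,  4.21991050e+00,
        1.10174494e-02, -2.12602786e-04]), 'tcp_pos': array([ 0.20933013, -0.58831569,  0.24045831]), 'ee_rot': array([[-8.18982107e-04, -3.35037066e-01,  9.42204592e-01],
       [ 2.01597208e-03,  9.42202440e-01,  3.35038054e-01],
       [-9.99997633e-01,  2.17384832e-03, -9.62215698e-05]]), 'wrist_force': array([ 0.16214816, -0.01352714,  0.05348417]), 'moment': array([-0.04895588, -0.04980735,  0.05126165]), 'gripper_width': 1.0012129864846588}
top [0.39664469 0.00285807 1.6263538 ] [ 0.11189558  0.00263597 -0.99371647] 531.6981654167739
grinder [([261.0, 242.0], 0.87)]
lock_lever []
cup_mid [([398.0, 239.0], 0.6)]
cup_foot [([399.0, 238.0], 0.56)]
tin [([341.0, 263.0], 0.82), ([155.0, 264.0], 0.4)]
sugar_jar [([349.0, 213.0], 0.86)]
jebena [([154.0, 262.0], 0.64)]
glass_a [([327.0, 154.0], 0.9), ([172.0, 158.0], 0.8)]
stirrer [([262.0, 173.0], 0.64)]
brush [([401.0, 177.0], 0.7), ([254.0, 236.0], 0.34)]
drive_top [([272.0, 239.0], 0.4)]
scene [1.38035144 0.65276238 1.07809159] [-0.56274781 -0.46360507 -0.68438677] 520.3902386260576
grinder [([316.0, 214.0], 0.65)]
lock_lever [([320.0, 194.0], 0.53)]
cup_mid [([208.0, 165.0], 0.63)]
cup_foot []
tin [([261.0, 174.0], 0.89)]
sugar_jar [([225.0, 196.0], 0.86), ([314.0, 216.0], 0.41)]
jebena [([317.0, 215.0], 0.63)]
glass_a [([344.0, 324.0], 0.91), ([199.0, 236.0], 0.64)]
stirrer [([270.0, 274.0], 0.74)]
brush []
drive_top [([345.0, 324.0], 0.75), ([306.0, 198.0], 0.5)]
```

```bash
python3 - <<'E'
import cv2,numpy as np
a=cv2.imread('pics/top0.png')[110:320,120:450]; b=cv2.imread('pics/scene0.png')[100:360,120:450]
a=cv2.resize(a,None,fx=1.5,fy=1.5*0+1.5,interpolation=2) if 0 else a
cv2.imwrite('pics/a.png',cv2.resize(a,(792,504),interpolation=2))
cv2.imwrite('pics/b.png',cv2.resize(b,(740,583),interpolation=2))
E
```

```text
(no output)
```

View pics/a.png

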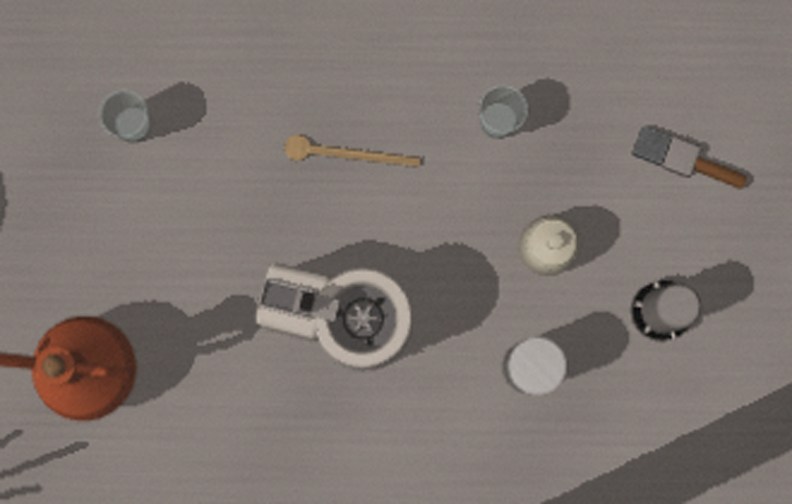

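View pics/b.png

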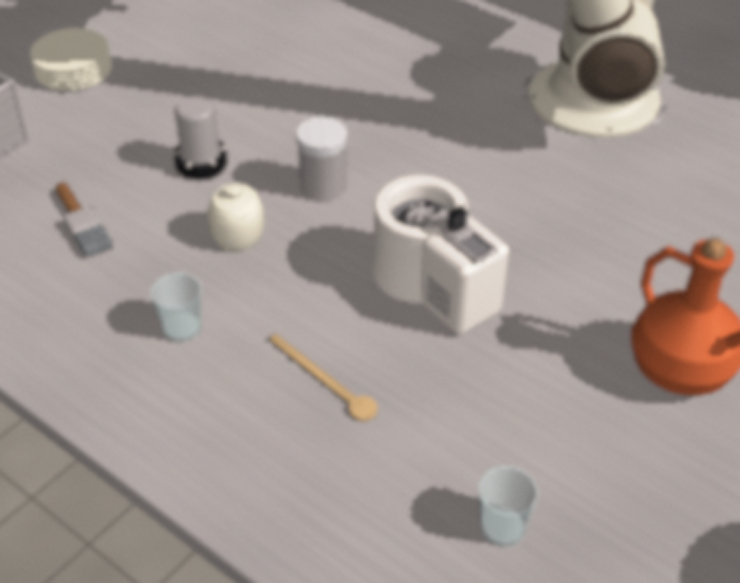

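The two views show the grinder (well centre ~(271,242) top px, shoulder to the left), the lever at ~(248,235), the collared cup at ~(400,238) and the plain tin at ~(344,262).

```bash
python3 - <<'E'
from h import *
s=r.sense(); p=viewer.capture('top')
f=lambda c:np.array([120,110])+np.array(c)/2.4
for n,c,z in [('well',(363,317),.12),('lever',(307,301),.157),('shoulder end',(271,297),.12),('cup top',(680,307),.105),('cup collar',(662,310),.02),('tin',(537,366),.1),('jar',(549,245),.07),('jeb',(84,368),.08)]:
    print(n,onz(f(c),z,p).round(4))
sc=viewer.capture('scene')
for n,q,z in [('cup top',(196,111),.105),('lever',(457,213),.15)]:
    print(n,onz(np.array([120,100])+np.array(q)/2.242,z,sc).round(4))
w=viewer.capture('wrist'); print(np.array(w['mount']).round(3),w['fx'])
E
```

```text
well [[0.4812 0.0202 0.12  ]]
lever [[0.4968 0.0847 0.157 ]]
shoulder end [[0.5035 0.1295 0.12  ]]
cup top [[ 0.4982 -0.3601  0.105 ]]
cup collar [[ 0.4998 -0.3572  0.02  ]]
tin [[ 0.4262 -0.1881  0.1   ]]
jar [[ 0.5752 -0.2067  0.07  ]]
jeb [[0.4167 0.359  0.08  ]]
cup top [[ 0.507  -0.3463  0.105 ]]
lever [[0.4963 0.0864 0.15  ]]
[[-0.001 -0.245  0.969 -0.143]
 [ 1.    -0.001  0.     0.   ]
 [ 0.001  0.969  0.245 -0.066]
 [ 0.     0.     0.     1.   ]] 334.90459423260154
```

Request:
play_rows:
  commands:
    - {"fingers": -1,"tx": 0,"ty": 0.08,"tz": 0.234,"ax": 0,"ay": 0,"az": 0}
    - {"fingers": -1,"tx": 0,"ty": 0.08,"tz": 0.234,"ax": 0,"ay": 0,"az": 0}
    - {"fingers": -1,"tx": 0,"ty": 0.08,"tz": 0.234,"ax": 0,"ay": 0,"az": 0}
    - {"fingers": -1,"tx": 0,"ty": 0.08,"tz": 0.234,"ax": 0,"ay": 0,"az": 0}
    - {"fingers": -1,"tx": 0,"ty": 0.08,"tz": 0.234,"ax": 0,"ay": 0,"az": 0}

```text
time_s: 1.77
tcp_pos: [0.3576, -0.471, 0.2418]
ee_rot: [[0.001, -0.338, 0.941], [-0.0, 0.941, 0.338], [-1.0, -0.0, 0.001]]
wrist_force: [0.3, -1.2, 0.5]
gripper_width: 0.997
```

Request:
play_rows:
  commands:
    - {"fingers": -1,"tx": 0,"ty": 0.08,"tz": 0.234,"ax": 0,"ay": 0,"az": 0}
    - {"fingers": -1,"tx": 0,"ty": 0.08,"tz": 0.234,"ax": 0,"ay": 0,"az": 0}
    - {"fingers": -1,"tx": 0,"ty": 0.08,"tz": 0.234,"ax": 0,"ay": 0,"az": 0}
    - {"fingers": -1,"tx": 0,"ty": 0.08,"tz": 0.234,"ax": 0,"ay": 0,"az": 0}
    - {"fingers": -1,"tx": 0,"ty": 0.08,"tz": 0.234,"ax": 0,"ay": 0,"az": 0}

```text
time_s: 2.18
tcp_pos: [0.5033, -0.3553, 0.2415]
ee_rot: [[0.001, -0.338, 0.941], [-0.0, 0.941, 0.338], [-1.0, -0.001, 0.001]]
wrist_force: [-0.8, -0.4, 0.1]
gripper_width: 1.0
```

```bash
python3 - <<'E'
from h import *
import pickle
s=r.sense(); w=viewer.capture('wrist'); pickle.dump((s,w),open('cup.pkl','wb'))
print(s['time_s'],s['tcp_pos'],s['ee_rot'].round(3))
for o in('cup_mid','tin'): print([(q['uv'],q['score']) for q in spotter.find_in(o,w)[:2]])
save(w,'cupw')
E
```

```text
2.1833 [ 0.50325593 -0.35529093  0.24152922] [[ 0.001 -0.338  0.941]
 [-0.     0.941  0.338]
 [-1.    -0.001  0.001]]
[([273.9, 188.3], 0.97)]
[([465.6, 182.4], 0.79)]
```

View pics/cupw.png

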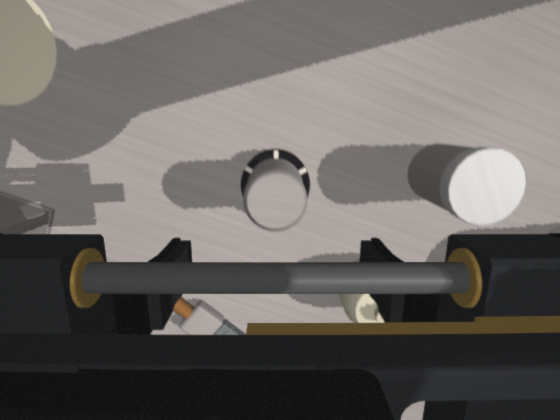

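Cup top circle sits at about (276,197); ridges on the collar show at (249,169), (275,155), (303,172).

```bash
python3 - <<'E'
from h import *
import pickle
s,w=pickle.load(open('cup.pkl','rb'))
print(proj(s['tcp_pos'],w,s), onz((276,197),.105,w,s))
reg=spotter.silhouettes
im=w['image'][140:240,230:320]; save(w,'cupc',cv2.resize(im,None,fx=6,fy=6,interpolation=cv2.INTER_CUBIC))
# dark collar & white ridges
g=cv2.cvtColor(w['image'],cv2.COLOR_RGB2GRAY)
for z in(.026,.029):
    print(onz([(249,169),(275,155),(303,172)],z,w,s).round(4))
E
```

```text
[[275.1930886  273.17007939]] [[ 0.49665166 -0.35698263  0.105     ]]
[[ 0.4934 -0.3887  0.026 ]
 [ 0.47   -0.3675  0.026 ]
 [ 0.4769 -0.3331  0.026 ]]
[[ 0.493  -0.3886  0.029 ]
 [ 0.4698 -0.3676  0.029 ]
 [ 0.4766 -0.3335  0.029 ]]
```

View pics/cupc.png

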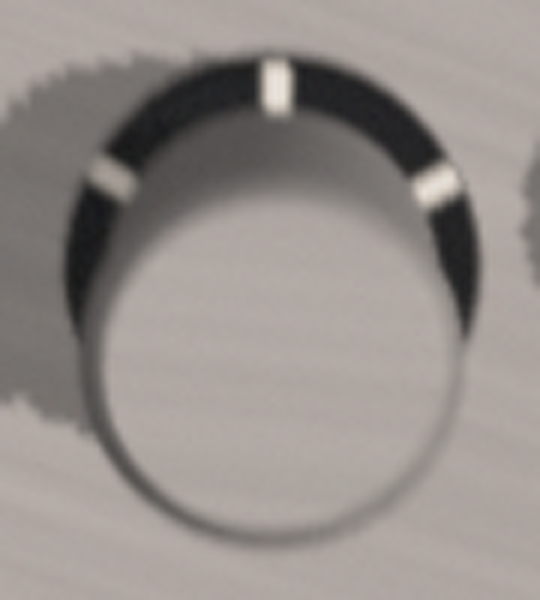

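Clean view of three ridges: refined pixel centres (248.8,169.3), (276,154.3), (302.8,170.8), cup top centre ~(276.7,201.3).

```bash
python3 - <<'E'
from h import *
import pickle
from scipy.optimize import least_squares
s,w=pickle.load(open('cup.pkl','rb'))
uv=[(248.8,169.3),(276.0,154.3),(302.8,170.8)]
print('top',onz((276.7,201.3),.105,w,s))
X=onz(uv,.028,w,s)[:,:2]
c0=onz((276.7,201.3),.105,w,s)[0,:2]
a=np.degrees(np.arctan2(*(X-c0).T[::-1])); print(a)
def f(q):
    th=np.radians(q[2]+np.array([120,60,0]) if 0 else q[2]-np.array([0,-60,-120]))
    return (q[:2]+q[3]*np.c_[np.cos(th),np.sin(th)]-X).ravel()
for sg in(1,-1):
    g=lambda q:(q[:2]+q[3]*np.c_[np.cos(np.radians(q[2]+sg*np.array([0,60,120]))),np.sin(np.radians(q[2]+sg*np.array([0,60,120])))]-X).ravel()
    o=least_squares(g,[*c0,a[0],.034],x_scale=[.01,.01,10,.01]); print(sg,o.x,o.cost)
    q=o.x
E
```

```text
top [[ 0.4999862  -0.35514728  0.105     ]]
[-100.90082397 -159.45318789  139.13507687]
1 [ 4.62429851e-01 -3.68694358e-01 -4.19615193e+01  2.66066536e-02] 0.00033208494453063314
-1 [ 5.00355234e-01 -3.56257112e-01 -1.01749313e+02  3.32624237e-02] 2.2506376899885385e-08
```

Request:
play_rows:
  commands:
    - {"fingers": -1,"tx": 0,"ty": 0.227,"tz": 0.075,"ax": 0,"ay": 0,"az": 0}
    - {"fingers": -1,"tx": 0,"ty": 0.227,"tz": 0.075,"ax": 0,"ay": 0,"az": 0}
    - {"fingers": -1,"tx": 0,"ty": 0.227,"tz": 0.075,"ax": 0,"ay": 0,"az": 0}
    - {"fingers": -1,"tx": 0,"ty": 0.227,"tz": 0.075,"ax": 0,"ay": 0,"az": 0}
    - {"fingers": -1,"tx": 0,"ty": 0.227,"tz": 0.075,"ax": 0,"ay": 0,"az": 0}

```text
time_s: 2.75
tcp_pos: [0.4944, -0.1763, 0.242]
ee_rot: [[0.0, -0.337, 0.942], [0.001, 0.942, 0.337], [-1.0, 0.001, 0.001]]
wrist_force: [-0.3, 0.2, 1.2]
gripper_width: 1.001
```

Request:
play_rows:
  commands:
    - {"fingers": -1,"tx": -0.05,"ty": 0.248,"tz": 0.0,"ax": 0,"ay": 0,"az": 0}
    - {"fingers": -1,"tx": -0.05,"ty": 0.248,"tz": 0.0,"ax": 0,"ay": 0,"az": 0}
    - {"fingers": -1,"tx": -0.05,"ty": 0.248,"tz": 0.0,"ax": 0,"ay": 0,"az": 0}
    - {"fingers": -1,"tx": -0.05,"ty": 0.248,"tz": 0.0,"ax": 0,"ay": 0,"az": 0}
    - {"fingers": -1,"tx": -0.05,"ty": 0.248,"tz": 0.0,"ax": 0,"ay": 0,"az": 0}

```text
time_s: 3.17
tcp_pos: [0.4322, -0.0025, 0.2804]
ee_rot: [[0.002, -0.335, 0.942], [0.001, 0.942, 0.335], [-1.0, 0.0, 0.002]]
wrist_force: [-0.2, 0.3, 0.0]
gripper_width: 0.998
```

Request:
play_rows:
  commands:
    - {"fingers": -1,"tx": 0.0,"ty": 0.017,"tz": 0.085,"ax": 0.183,"ay": 0,"az": 0}
    - {"fingers": -1,"tx": 0.0,"ty": 0.017,"tz": 0.085,"ax": 0.183,"ay": 0,"az": 0}
    - {"fingers": -1,"tx": 0.0,"ty": 0.017,"tz": 0.085,"ax": 0.183,"ay": 0,"az": 0}
    - {"fingers": -1,"tx": 0.0,"ty": 0.017,"tz": 0.085,"ax": 0.183,"ay": 0,"az": 0}
    - {"fingers": -1,"tx": 0.0,"ty": 0.017,"tz": 0.085,"ax": 0.183,"ay": 0,"az": 0}

```text
time_s: 3.58
tcp_pos: [0.4894, 0.0287, 0.2789]
ee_rot: [[-0.001, 0.238, 0.971], [-0.0, 0.971, -0.238], [-1.0, -0.001, -0.0]]
wrist_force: [-0.2, 0.6, 0.1]
gripper_width: 1.001
```

```bash
python3 - <<'E'
from h import *
import pickle
s=r.sense(); w=viewer.capture('wrist'); pickle.dump((s,w),open('gr.pkl','wb'))
print(s['time_s'],s['tcp_pos'],s['ee_rot'].round(3))
for o in('drive_top','lock_lever','grinder'): print([(q['uv'],q['score']) for q in spotter.find_in(o,w)[:2]])
save(w,'grc',cv2.resize(w['image'][100:280,180:420],None,fx=3.3,fy=3.3,interpolation=cv2.INTER_CUBIC))
E
```

```text
3.5833 [0.48939153 0.02871206 0.27887778] [[-0.001  0.238  0.971]
 [-0.     0.971 -0.238]
 [-1.    -0.001 -0.   ]]
[([269.4, 187.2], 0.84)]
[([326.9, 192.0], 0.8)]
[]
```

View pics/grc.png

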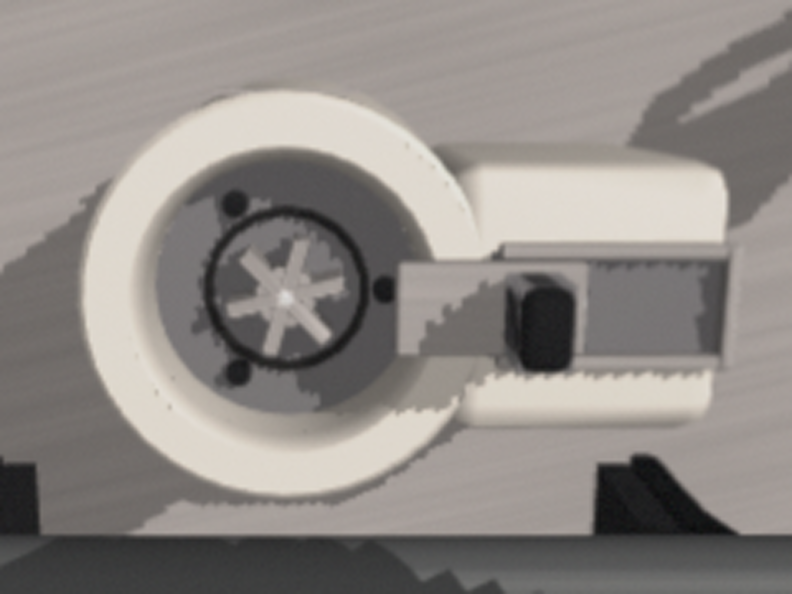

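Well and drive are clear: drive centre at crop (287,300) with six teeth; lever top centre ~(548,329); slide nose edge at crop x 398, rows 263–357.

```bash
python3 - <<'E'
from h import *
import pickle
s,w=pickle.load(open('gr.pkl','rb'))
f=lambda c:np.array([180,100])+np.array(c,float)/3.3
t=[(303,242),(344,285),(326,336),(270,353),(229,311),(245,254)]
X=onz(f(t),.109,w,s)[:,:2]; c=X.mean(0); d=X-c
a=np.degrees(np.arctan2(d[:,1],d[:,0])); print('drive',c,onz(f((287,298)),.11,w,s),np.hypot(*d.T).round(4),a.round(1),a%60)
ph=np.angle(np.exp(1j*np.radians(a)*6).mean(),deg=True)/6; print('drive yaw mod60',ph%60)
L=onz(f((548,329)),.157,w,s)[0,:2]; print('lever',L)
n=onz(f([(398,263),(398,357)]),.128,w,s)[:,:2]; print('nose',n,n.mean(0))
# outer rim circle
o=onz(f([(82,294),(285,90),(283,497),(118,180),(120,412)]),.12,w,s)[:,:2]
A=np.c_[2*o,np.ones(len(o))]; q=np.linalg.lstsq(A,(o**2).sum(1),rcond=None)[0]; print('rim',q[:2],np.sqrt(q[2]+q[0]**2+q[1]**2))
W=q[:2]
for P in(L,n.mean(0)): v=P-W; print(np.linalg.norm(v),np.degrees(np.arctan2(v[1],v[0])))
R=s['ee_rot']; print('tool delta to lever',R.T@(np.r_[L,.150]-s['tcp_pos']))
E
```

```text
drive [0.48088206 0.02252104] [[0.48098817 0.02276819 0.11      ]] [0.0167 0.017  0.0162 0.0172 0.017  0.0171] [ 149.2   88.3   31.3  -30.   -90.  -150.8] [29.18618851 28.29934564 31.32613456 29.97980839 29.98186732 29.17786405]
drive yaw mod60 29.657930982458122
lever [0.49528777 0.08643402]
nose [[0.47558519 0.05528232]
 [0.50092279 0.04955535]] [0.48825399 0.05241884]
rim [0.48073592 0.02362603] 0.0575050867984448
0.06447169721754291 76.95541666774787
0.0297581420339223 75.36626141294992
tool delta to lever [ 0.12885232  0.05753423 -0.00793506]
```

Request:
play_rows:
  commands:
    - {"fingers": -1,"tx": 0.0,"ty": 0.077,"tz": -0.011,"ax": 0,"ay": 0,"az": 0}
    - {"fingers": -1,"tx": 0.0,"ty": 0.077,"tz": -0.011,"ax": 0,"ay": 0,"az": 0}
    - {"fingers": -1,"tx": 0.1,"ty": 0.077,"tz": -0.011,"ax": 0,"ay": 0,"az": 0}
    - {"fingers": -1,"tx": 0.1,"ty": 0.077,"tz": -0.011,"ax": 0,"ay": 0,"az": 0}
    - {"fingers": -1,"tx": 0.168,"ty": 0.077,"tz": -0.011,"ax": 0,"ay": 0,"az": 0}

```text
time_s: 4.2
tcp_pos: [0.4957, 0.0882, 0.163]
ee_rot: [[0.005, 0.229, 0.973], [0.002, 0.973, -0.229], [-1.0, 0.003, 0.004]]
wrist_force: [0.9, 0.3, -0.2]
gripper_width: 0.997
```

Request:
play_rows:
  commands:
    - {"fingers": 0.45,"tx": 0.0,"ty": 0,"tz": 0,"ax": 0,"ay": 0,"az": 0}
    - {"fingers": 0.45,"tx": 0.0,"ty": 0,"tz": 0,"ax": 0,"ay": 0,"az": 0}
    - {"fingers": 0.45,"tx": 0.0,"ty": 0,"tz": 0,"ax": 0,"ay": 0,"az": 0}
    - {"fingers": 0.45,"tx": 0.0,"ty": 0,"tz": 0,"ax": 0,"ay": 0,"az": 0}
    - {"fingers": 0.45,"tx": 0.0,"ty": 0,"tz": 0,"ax": 0,"ay": 0,"az": 0}

```text
time_s: 4.62
tcp_pos: [0.4961, 0.0883, 0.1649]
ee_rot: [[0.005, 0.231, 0.973], [0.002, 0.973, -0.231], [-1.0, 0.003, 0.004]]
wrist_force: [-0.5, -0.4, 0.2]
gripper_width: 0.703
```

Request:
play_rows:
  commands:
    - {"fingers": 0.45,"tx": 0.014,"ty": 0,"tz": 0,"ax": 0,"ay": 0,"az": 0}
    - {"fingers": 0.45,"tx": 0.014,"ty": 0,"tz": 0,"ax": 0,"ay": 0,"az": 0}
    - {"fingers": 0.45,"tx": 0.014,"ty": 0,"tz": 0,"ax": 0,"ay": 0,"az": 0}
    - {"fingers": 0.45,"tx": 0.014,"ty": 0,"tz": 0,"ax": 0,"ay": 0,"az": 0}
    - {"fingers": 0.45,"tx": 0.014,"ty": 0,"tz": 0,"ax": 0,"ay": 0,"az": 0}

```text
time_s: 5.03
tcp_pos: [0.4951, 0.088, 0.1527]
ee_rot: [[0.001, 0.231, 0.973], [0.001, 0.973, -0.231], [-1.0, 0.001, 0.001]]
wrist_force: [0.5, 0.0, -0.2]
gripper_width: 0.338
```

Request:
play_rows:
  commands:
    - {"fingers": 0.45,"tx": 0.0,"ty": 0,"tz": 0,"ax": 0,"ay": 0,"az": 0}
    - {"fingers": 0.45,"tx": 0.0,"ty": 0.008,"tz": 0,"ax": 0,"ay": 0,"az": 0}
    - {"fingers": 0.45,"tx": 0.0,"ty": 0.016,"tz": 0,"ax": 0,"ay": 0,"az": 0}
    - {"fingers": 0.45,"tx": 0.0,"ty": 0.024,"tz": 0,"ax": 0,"ay": 0,"az": 0}
    - {"fingers": 0.45,"tx": 0.0,"ty": 0.032,"tz": 0,"ax": 0,"ay": 0,"az": 0}

```text
time_s: 5.45
tcp_pos: [0.5002, 0.1115, 0.152]
ee_rot: [[-0.001, 0.231, 0.973], [-0.001, 0.973, -0.231], [-1.0, -0.001, -0.0]]
wrist_force: [-1.0, -3.0, 1.2]
gripper_width: 0.278
```

Request:
play_rows:
  commands:
    - {"fingers": 0.45,"tx": 0.0,"ty": 0.005,"tz": 0,"ax": 0,"ay": 0,"az": 0}
    - {"fingers": 0.45,"tx": 0.0,"ty": 0.009,"tz": 0,"ax": 0,"ay": 0,"az": 0}
    - {"fingers": 0.45,"tx": 0.0,"ty": 0.009,"tz": 0,"ax": 0,"ay": 0,"az": 0}

```text
time_s: 5.7
tcp_pos: [0.502, 0.1186, 0.1517]
ee_rot: [[0.0, 0.23, 0.973], [0.001, 0.973, -0.23], [-1.0, 0.001, 0.0]]
wrist_force: [-0.8, -0.2, 0.2]
gripper_width: 0.277
```

Request:
play_rows:
  commands:
    - {"fingers": 0.45,"tx": 0.0,"ty": 0.002,"tz": 0,"ax": 0,"ay": 0,"az": 0}
    - {"fingers": 0.45,"tx": 0.0,"ty": 0.003,"tz": 0,"ax": 0,"ay": 0,"az": 0}
    - {"fingers": 0.45,"tx": 0.0,"ty": 0.003,"tz": 0,"ax": 0,"ay": 0,"az": 0}

```text
time_s: 5.95
tcp_pos: [0.502, 0.119, 0.1517]
ee_rot: [[-0.001, 0.231, 0.973], [-0.002, 0.973, -0.231], [-1.0, -0.002, -0.001]]
wrist_force: [0.1, -6.1, 0.4]
gripper_width: 0.276
```

Request:
play_rows:
  commands:
    - {"fingers": 0.45,"tx": 0.0,"ty": 0.002,"tz": 0,"ax": 0,"ay": 0,"az": 0}
    - {"fingers": 0.45,"tx": 0.0,"ty": 0.003,"tz": 0,"ax": 0,"ay": 0,"az": 0}
    - {"fingers": 0.45,"tx": 0.0,"ty": 0.003,"tz": 0,"ax": 0,"ay": 0,"az": 0}

```text
time_s: 6.2
tcp_pos: [0.502, 0.1192, 0.1515]
ee_rot: [[-0.003, 0.231, 0.973], [-0.006, 0.973, -0.231], [-1.0, -0.006, -0.002]]
wrist_force: [1.0, -12.0, 0.8]
gripper_width: 0.276
```

Request:
play_rows:
  commands:
    - {"fingers": 0.4,"tx": 0.0,"ty": -0.011,"tz": 0,"ax": 0,"ay": 0,"az": 0}
    - {"fingers": 0.4,"tx": 0.0,"ty": -0.011,"tz": 0,"ax": 0,"ay": 0,"az": 0}
    - {"fingers": 0.4,"tx": -0.04,"ty": -0.011,"tz": 0,"ax": 0,"ay": 0,"az": 0}
    - {"fingers": -1,"tx": -0.12,"ty": -0.011,"tz": 0,"ax": 0,"ay": 0,"az": 0}
    - {"fingers": -1,"tx": -0.12,"ty": -0.011,"tz": 0,"ax": 0,"ay": 0,"az": 0}

```text
time_s: 6.62
tcp_pos: [0.5031, 0.1153, 0.2466]
ee_rot: [[0.008, 0.23, 0.973], [0.003, 0.973, -0.23], [-1.0, 0.005, 0.007]]
wrist_force: [0.8, 0.5, 0.1]
gripper_width: 0.379
```

Request:
play_rows:
  commands:
    - {"fingers": -1,"tx": 0,"ty": -0.25,"tz": 0.05,"ax": 0,"ay": 0,"az": 0}
    - {"fingers": -1,"tx": 0,"ty": -0.25,"tz": 0.05,"ax": 0,"ay": 0,"az": 0}
    - {"fingers": -1,"tx": 0,"ty": -0.25,"tz": 0.05,"ax": 0,"ay": 0,"az": 0}
    - {"fingers": -1,"tx": 0,"ty": -0.25,"tz": 0.05,"ax": 0,"ay": 0,"az": 0}
    - {"fingers": -1,"tx": 0,"ty": -0.25,"tz": 0.05,"ax": 0,"ay": 0,"az": 0}

```text
time_s: 7.03
tcp_pos: [0.494, -0.0791, 0.2422]
ee_rot: [[0.002, 0.232, 0.973], [0.001, 0.973, -0.232], [-1.0, 0.001, 0.002]]
wrist_force: [-0.1, 0.0, -0.9]
gripper_width: 0.743
```

Request:
play_rows:
  commands:
    - {"fingers": -1,"tx": 0,"ty": -0.25,"tz": 0.06,"ax": 0,"ay": 0,"az": 0}
    - {"fingers": -1,"tx": 0,"ty": -0.25,"tz": 0.06,"ax": 0,"ay": 0,"az": 0}
    - {"fingers": -1,"tx": 0,"ty": -0.25,"tz": 0.06,"ax": 0,"ay": 0,"az": 0}
    - {"fingers": -1,"tx": 0,"ty": -0.25,"tz": 0.06,"ax": 0,"ay": 0,"az": 0}
    - {"fingers": -1,"tx": 0,"ty": -0.25,"tz": 0.06,"ax": 0,"ay": 0,"az": 0}

```text
time_s: 7.45
tcp_pos: [0.495, -0.2726, 0.2419]
ee_rot: [[0.002, 0.233, 0.973], [-0.0, 0.973, -0.233], [-1.0, 0.0, 0.002]]
wrist_force: [0.6, -0.2, 0.3]
gripper_width: 0.989
```

```bash
python3 - <<'E'
from h import *
s=r.sense(); R=s['ee_rot']; print(s['tcp_pos'],R.round(3),s['joints'].round(1))
print((R.T@(np.array([.5003,-.356,.075])-s['tcp_pos'])/.75).round(4))
p=viewer.capture('top'); save(p,'lock',cv2.resize(p['image'][215:270,215:305],None,fx=7,fy=7,interpolation=cv2.INTER_CUBIC))
E
```

```text
[ 0.49496513 -0.27260605  0.24192631] [[ 0.002  0.233  0.973]
 [-0.     0.973 -0.233]
 [-1.     0.     0.002]] [-12.4  16.1  -8.2  -0.  -65.5 -91. ]
[ 0.2226 -0.1066  0.0323]
```

View pics/lock.png

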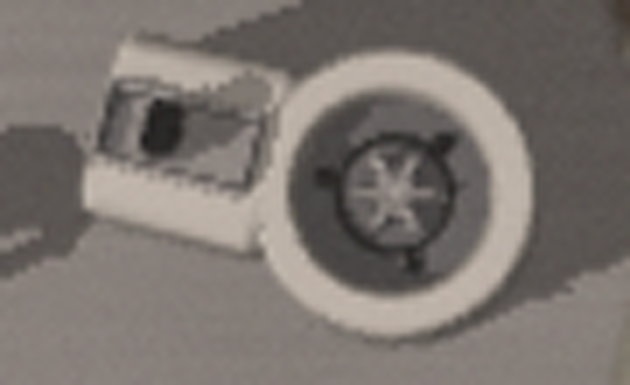

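The lock is fully back, nose clear of the well (lever at crop (162,127)). Now over the cup.

Request:
play_rows:
  commands:
    - {"fingers": -1,"tx": 0,"ty": -0.107,"tz": 0.032,"ax": 0,"ay": 0,"az": 0}
    - {"fingers": -1,"tx": 0,"ty": -0.107,"tz": 0.032,"ax": 0,"ay": 0,"az": 0}
    - {"fingers": -1,"tx": 0,"ty": -0.107,"tz": 0.032,"ax": 0,"ay": 0,"az": 0}
    - {"fingers": -1,"tx": 0,"ty": -0.107,"tz": 0.032,"ax": 0,"ay": 0,"az": 0}

```text
time_s: 7.83
tcp_pos: [0.4996, -0.3549, 0.2409]
ee_rot: [[0.0, 0.234, 0.972], [0.001, 0.972, -0.234], [-1.0, 0.001, 0.0]]
wrist_force: [0.0, 0.8, -0.7]
gripper_width: 0.997
```

```bash
python3 - <<'E'
from h import *
s=r.sense(); R=s['ee_rot']; print(s['tcp_pos'],R.round(3))
print((R.T@(np.array([.5003,-.356,.075])-s['tcp_pos'])/.75).round(4))
w=viewer.capture('wrist')
print(spotter.find_in('cup_mid',w)[0]['uv'],proj([[.5003,-.356,.105]],w,s))
m=spotter.silhouettes('cup_mid',w)[0]['region']
# predicted silhouette from my pose
pts=[[.5003+rr*np.cos(t),-.356+rr*np.sin(t),z] for rr,z in((.028,.105),(.038,.0),(.038,.026)) for t in np.linspace(0,6.28,60)]
h=cv2.convexHull(proj(pts,w,s).astype(np.float32)); k=np.zeros(m.shape,np.uint8); cv2.fillConvexPoly(k,np.round(h).astype(int),1)
y,x=np.nonzero(m);Y,X=np.nonzero(k); print(x.min(),x.max(),y.min(),y.max(),'|',X.min(),X.max(),Y.min(),Y.max())
E
```

```text
[ 0.49964362 -0.35489165  0.24091397] [[ 0.     0.234  0.972]
 [ 0.001  0.972 -0.234]
 [-1.     0.001  0.   ]]
[ 0.2212 -0.0014  0.0011]
[271.8, 194.4] [[273.86528133 206.21936042]]
239 307 152 235 | 239 309 152 237
```

Request:
play_rows:
  commands:
    - {"fingers": -1,"tx": 0.05,"ty": -0.0015,"tz": 0.001,"ax": 0,"ay": 0,"az": 0}
    - {"fingers": -1,"tx": 0.1,"ty": -0.0015,"tz": 0.001,"ax": 0,"ay": 0,"az": 0}
    - {"fingers": -1,"tx": 0.15,"ty": -0.0015,"tz": 0.001,"ax": 0,"ay": 0,"az": 0}
    - {"fingers": -1,"tx": 0.2,"ty": -0.0015,"tz": 0.001,"ax": 0,"ay": 0,"az": 0}
    - {"fingers": -1,"tx": 0.221,"ty": -0.0015,"tz": 0.001,"ax": 0,"ay": 0,"az": 0}

```text
time_s: 8.4
tcp_pos: [0.4976, -0.3516, 0.0716]
ee_rot: [[-0.006, 0.23, 0.973], [0.004, 0.973, -0.23], [-1.0, 0.002, -0.007]]
wrist_force: [-1.5, 0.5, -1.2]
gripper_width: 1.001
```

Request:
play_rows:
  commands:
    - {"fingers": 1,"tx": 0,"ty": 0,"tz": 0,"ax": 0,"ay": 0,"az": 0}
    - {"fingers": 1,"tx": 0,"ty": 0,"tz": 0,"ax": 0,"ay": 0,"az": 0}
    - {"fingers": 1,"tx": 0,"ty": 0,"tz": 0,"ax": 0,"ay": 0,"az": 0}
    - {"fingers": 1,"tx": 0,"ty": 0,"tz": 0,"ax": 0,"ay": 0,"az": 0}
    - {"fingers": 1,"tx": 0,"ty": 0,"tz": 0,"ax": 0,"ay": 0,"az": 0}

```text
time_s: 8.82
tcp_pos: [0.5011, -0.355, 0.0784]
ee_rot: [[0.004, 0.23, 0.973], [-0.002, 0.973, -0.23], [-1.0, -0.001, 0.004]]
wrist_force: [-0.7, -1.8, 1.2]
gripper_width: 0.707
```

Request:
play_rows:
  commands:
    - {"fingers": 1,"tx": 0,"ty": 0,"tz": 0,"ax": 0,"ay": 0,"az": 0}
    - {"fingers": 1,"tx": 0,"ty": 0,"tz": 0,"ax": 0,"ay": 0,"az": 0}
    - {"fingers": 1,"tx": 0,"ty": 0,"tz": 0,"ax": 0,"ay": 0,"az": 0}
    - {"fingers": 1,"tx": 0,"ty": 0,"tz": 0,"ax": 0,"ay": 0,"az": 0}

```text
time_s: 9.15
tcp_pos: [0.5009, -0.3555, 0.0782]
ee_rot: [[0.003, 0.231, 0.973], [-0.002, 0.973, -0.231], [-1.0, -0.001, 0.004]]
wrist_force: [-0.6, 0.2, 6.2]
gripper_width: 0.637
```

Request:
play_rows:
  commands:
    - {"fingers": 1,"tx": -0.02,"ty": 0,"tz": 0,"ax": 0,"ay": 0,"az": 0}
    - {"fingers": 1,"tx": -0.06,"ty": 0,"tz": 0,"ax": 0,"ay": 0,"az": 0}
    - {"fingers": 1,"tx": -0.11,"ty": 0,"tz": 0,"ax": 0,"ay": 0,"az": 0}
    - {"fingers": 1,"tx": -0.16,"ty": 0,"tz": 0,"ax": 0,"ay": 0,"az": 0}
    - {"fingers": 1,"tx": -0.2,"ty": 0,"tz": 0,"ax": 0,"ay": 0,"az": 0}

```text
time_s: 9.57
tcp_pos: [0.4996, -0.3545, 0.2282]
ee_rot: [[0.001, 0.231, 0.973], [0.0, 0.973, -0.231], [-1.0, 0.0, 0.001]]
wrist_force: [1.5, -0.8, -2.2]
gripper_width: 0.64
```

Request:
play_rows:
  commands:
    - {"fingers": 1,"tx": -0.045,"ty": 0.03,"tz": -0.009,"ax": -0.01,"ay": 0,"az": 0}
    - {"fingers": 1,"tx": -0.045,"ty": 0.07,"tz": -0.02,"ax": -0.02,"ay": 0,"az": 0}
    - {"fingers": 1,"tx": -0.045,"ty": 0.115,"tz": -0.033,"ax": -0.035,"ay": 0,"az": 0}
    - {"fingers": 1,"tx": -0.045,"ty": 0.16,"tz": -0.045,"ax": -0.05,"ay": 0,"az": 0}
    - {"fingers": 1,"tx": -0.045,"ty": 0.205,"tz": -0.06,"ax": -0.063,"ay": 0,"az": 0}

```text
time_s: 9.98
tcp_pos: [0.4905, -0.1929, 0.2589]
ee_rot: [[-0.001, 0.034, 0.999], [0.002, 0.999, -0.034], [-1.0, 0.002, -0.001]]
wrist_force: [1.3, 1.2, -3.4]
gripper_width: 0.635
```

```bash
python3 - <<'E'
from h import *
s=r.sense(); R=s['ee_rot']; print(s['tcp_pos'],R.round(3),s['wrist_force'],s['gripper_width'],np.degrees(np.arctan2(R[1,1],R[0,1])))
print((R.T@(np.array([.4809,.0228,.26])-s['tcp_pos'])/.75).round(4))
E
```

```text
[ 0.49053519 -0.19294076  0.258943  ] [[-0.001  0.034  0.999]
 [ 0.002  0.999 -0.034]
 [-1.     0.002 -0.001]] [ 1.33648382  1.24415247 -3.36789709] 0.6351916599582361 88.02816461270447
[-0.0009  0.287  -0.0227]
```

Request:
play_rows:
  commands:
    - {"fingers": 1,"tx": 0,"ty": 0.05,"tz": -0.004,"ax": 0,"ay": 0,"az": 0}
    - {"fingers": 1,"tx": 0,"ty": 0.1,"tz": -0.008,"ax": 0,"ay": 0,"az": 0}
    - {"fingers": 1,"tx": 0,"ty": 0.15,"tz": -0.012,"ax": 0,"ay": 0,"az": 0}
    - {"fingers": 1,"tx": 0,"ty": 0.19,"tz": -0.015,"ax": 0,"ay": 0,"az": 0}
    - {"fingers": 1,"tx": 0,"ty": 0.22,"tz": -0.0175,"ax": 0,"ay": 0,"az": 0}

```text
time_s: 10.4
tcp_pos: [0.4829, -0.0269, 0.2591]
ee_rot: [[-0.002, 0.034, 0.999], [0.001, 0.999, -0.034], [-1.0, 0.001, -0.002]]
wrist_force: [-0.2, -0.5, -3.2]
gripper_width: 0.64
```

Request:
play_rows:
  commands:
    - {"fingers": 1,"tx": 0,"ty": 0.03,"tz": -0.003,"ax": 0,"ay": 0,"az": 0}
    - {"fingers": 1,"tx": 0,"ty": 0.055,"tz": -0.0045,"ax": 0,"ay": 0,"az": 0}
    - {"fingers": 1,"tx": 0,"ty": 0.067,"tz": -0.0052,"ax": 0,"ay": 0,"az": 0}
    - {"fingers": 1,"tx": 0,"ty": 0.067,"tz": -0.0052,"ax": 0,"ay": 0,"az": 0}
    - {"fingers": 1,"tx": 0,"ty": 0.067,"tz": -0.0052,"ax": 0,"ay": 0,"az": 0}

```text
time_s: 10.82
tcp_pos: [0.4816, 0.0211, 0.2594]
ee_rot: [[-0.001, 0.035, 0.999], [-0.0, 0.999, -0.035], [-1.0, -0.0, -0.001]]
wrist_force: [0.1, 0.4, -3.2]
gripper_width: 0.642
```

```bash
python3 - <<'E'
from h import *
s=r.sense(); R=s['ee_rot']; print(s['tcp_pos'],R.round(3),s['wrist_force'],s['gripper_width'],np.degrees(np.arctan2(R[1,1],R[0,1])))
print((R.T@(np.array([.4809,.0228,.26])-s['tcp_pos'])/.75).round(4))
w=viewer.capture('wrist'); save(w,'carry',cv2.resize(w['image'][90:290,150:400],None,fx=3,fy=3,interpolation=cv2.INTER_CUBIC))
E
```

```text
[0.4815649  0.02107572 0.25937168] [[-0.001  0.035  0.999]
 [-0.     0.999 -0.035]
 [-1.    -0.    -0.001]] [ 0.11423349  0.44332853 -3.20291064] 0.6417150008176021 88.01721106763786
[-0.0008  0.0023 -0.001 ]
```

View pics/carry.png

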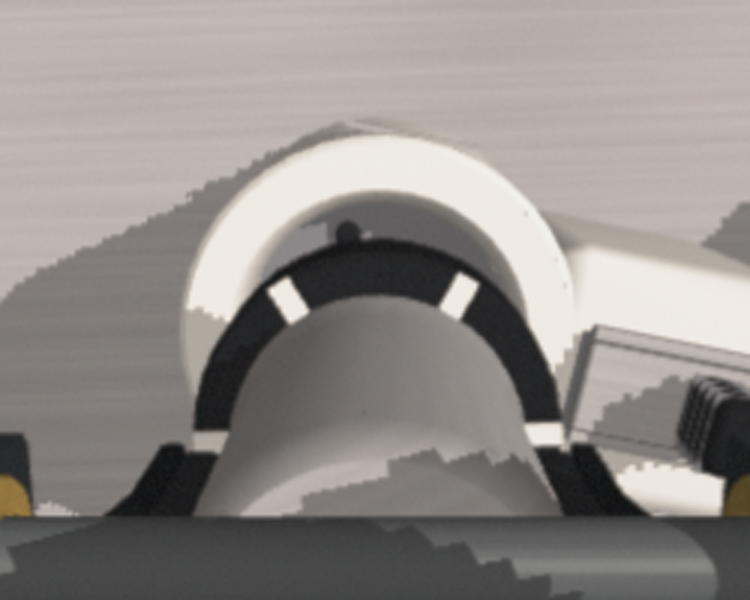

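Cup hangs upright over the well; ridges at crop (290,300), (459,296), (546,434), (210,440).

```bash
python3 - <<'E'
from h import *
from scipy.optimize import least_squares
s=r.sense(); w=viewer.capture('wrist')
uv=np.array([150,90])+np.array([(210,440),(290,300),(459,296),(546,434)])/3
X=onz(uv,.209,w,s)[:,:2]; k=-60*np.arange(4)
for kk in(k,):
    g=lambda q:(q[:2]+q[3]*np.c_[np.cos(np.radians(q[2]+kk)),np.sin(np.radians(q[2]+kk))]-X).ravel()
    o=least_squares(g,[.481,.022,-90,.033],x_scale=[.01,.01,10,.01]); print(o.x,o.x[2]%60,g(o.x).round(4))
E
```

```text
[ 4.80586155e-01  2.11826560e-02 -9.08810279e+01  3.36679367e-02] 29.118972071066764 [ 0.0003  0.0003 -0.0003 -0.0002 -0.0002  0.0003  0.0002 -0.0004]
```

Request:
play_rows:
  commands:
    - {"fingers": 1,"tx": 0,"ty": 0.0021,"tz": -0.0004,"ax": -0.003,"ay": 0,"az": 0}
    - {"fingers": 1,"tx": 0.03,"ty": 0.0021,"tz": -0.0004,"ax": -0.003,"ay": 0,"az": 0}
    - {"fingers": 1,"tx": 0.055,"ty": 0.0021,"tz": -0.0004,"ax": -0.003,"ay": 0,"az": 0}
    - {"fingers": 1,"tx": 0.072,"ty": 0.0021,"tz": -0.0004,"ax": -0.003,"ay": 0,"az": 0}
    - {"fingers": 1,"tx": 0.072,"ty": 0.0021,"tz": -0.0004,"ax": -0.003,"ay": 0,"az": 0}

```text
time_s: 11.33
tcp_pos: [0.4798, 0.0215, 0.203]
ee_rot: [[-0.007, 0.027, 1.0], [-0.001, 1.0, -0.027], [-1.0, -0.002, -0.007]]
wrist_force: [0.0, 0.1, -4.2]
gripper_width: 0.638
```

Request:
play_rows:
  commands:
    - {"fingers": 1,"tx": 0.005,"ty": 0,"tz": 0,"ax": 0,"ay": 0,"az": 0}
    - {"fingers": 1,"tx": 0.01,"ty": 0,"tz": 0,"ax": 0,"ay": 0,"az": 0}
    - {"fingers": 1,"tx": 0.014,"ty": 0,"tz": 0,"ax": 0,"ay": 0,"az": 0}
    - {"fingers": 1,"tx": 0.014,"ty": 0,"tz": 0,"ax": 0,"ay": 0,"az": 0}

```text
time_s: 11.67
tcp_pos: [0.4819, 0.0225, 0.1954]
ee_rot: [[0.0, 0.026, 1.0], [0.0, 1.0, -0.026], [-1.0, 0.0, 0.0]]
wrist_force: [0.1, -0.5, -3.6]
gripper_width: 0.64
```

Request:
play_rows:
  commands:
    - {"fingers": 1,"tx": 0.004,"ty": 0,"tz": -0.0006,"ax": 0,"ay": 0,"az": 0}
    - {"fingers": 1,"tx": 0.008,"ty": 0,"tz": -0.0006,"ax": 0,"ay": 0,"az": 0}
    - {"fingers": 1,"tx": 0.012,"ty": 0,"tz": -0.0006,"ax": 0,"ay": 0,"az": 0}
    - {"fingers": 1,"tx": 0.012,"ty": 0,"tz": -0.0006,"ax": 0,"ay": 0,"az": 0}

```text
time_s: 12.0
tcp_pos: [0.481, 0.0226, 0.1858]
ee_rot: [[-0.001, 0.026, 1.0], [-0.0, 1.0, -0.026], [-1.0, -0.0, -0.001]]
wrist_force: [0.5, 0.0, -3.1]
gripper_width: 0.636
```

Request:
play_rows:
  commands:
    - {"fingers": 1,"tx": 0.003,"ty": 0,"tz": 0,"ax": 0,"ay": 0,"az": 0}
    - {"fingers": 1,"tx": 0.005,"ty": 0,"tz": 0,"ax": 0,"ay": 0,"az": 0}
    - {"fingers": 1,"tx": 0.005,"ty": 0,"tz": 0,"ax": 0,"ay": 0,"az": 0}

```text
time_s: 12.25
tcp_pos: [0.4812, 0.0226, 0.1823]
ee_rot: [[-0.001, 0.026, 1.0], [-0.0, 1.0, -0.026], [-1.0, -0.0, -0.001]]
wrist_force: [-1.2, 0.2, -2.8]
gripper_width: 0.638
```

No contact below the unmeshed height: it is meshing. Continue down onto the pins.

Request:
play_rows:
  commands:
    - {"fingers": 1,"tx": 0.003,"ty": 0,"tz": 0,"ax": 0,"ay": 0,"az": 0}
    - {"fingers": 1,"tx": 0.006,"ty": 0,"tz": 0,"ax": 0,"ay": 0,"az": 0}
    - {"fingers": 1,"tx": 0.006,"ty": 0,"tz": 0,"ax": 0,"ay": 0,"az": 0}

```text
time_s: 12.5
tcp_pos: [0.4811, 0.0225, 0.1776]
ee_rot: [[-0.001, 0.026, 1.0], [-0.0, 1.0, -0.026], [-1.0, -0.0, -0.001]]
wrist_force: [-1.4, -1.1, -2.8]
gripper_width: 0.641
```

Request:
play_rows:
  commands:
    - {"fingers": 1,"tx": 0.003,"ty": 0,"tz": 0,"ax": 0,"ay": 0,"az": 0}
    - {"fingers": 1,"tx": 0.005,"ty": 0,"tz": 0,"ax": 0,"ay": 0,"az": 0}
    - {"fingers": 1,"tx": 0.005,"ty": 0,"tz": 0,"ax": 0,"ay": 0,"az": 0}

```text
time_s: 12.75
tcp_pos: [0.4815, 0.0226, 0.1751]
ee_rot: [[0.0, 0.025, 1.0], [-0.0, 1.0, -0.025], [-1.0, -0.0, 0.0]]
wrist_force: [-2.6, 0.6, 5.5]
gripper_width: 0.634
```

Request:
play_rows:
  commands:
    - {"fingers": 1,"tx": 0.002,"ty": 0,"tz": 0,"ax": 0,"ay": 0,"az": 0}
    - {"fingers": 1,"tx": 0.004,"ty": 0,"tz": 0,"ax": 0,"ay": 0,"az": 0}
    - {"fingers": 1,"tx": 0.004,"ty": 0,"tz": 0,"ax": 0,"ay": 0,"az": 0}

```text
time_s: 13.0
tcp_pos: [0.4816, 0.0226, 0.1726]
ee_rot: [[0.001, 0.025, 1.0], [-0.0, 1.0, -0.025], [-1.0, -0.0, 0.001]]
wrist_force: [-3.5, 0.8, 8.4]
gripper_width: 0.64
```

Request:
play_rows:
  commands:
    - {"fingers": 1,"tx": 0.001,"ty": 0,"tz": 0,"ax": 0,"ay": 0,"az": 0}
    - {"fingers": 1,"tx": 0.002,"ty": 0,"tz": 0,"ax": 0,"ay": 0,"az": 0}
    - {"fingers": 1,"tx": 0.002,"ty": 0,"tz": 0,"ax": 0,"ay": 0,"az": 0}

```text
time_s: 13.25
tcp_pos: [0.4816, 0.0226, 0.1722]
ee_rot: [[0.001, 0.025, 1.0], [-0.0, 1.0, -0.025], [-1.0, -0.0, 0.001]]
wrist_force: [-5.2, 1.5, 13.5]
gripper_width: 0.643
```

Request:
play_rows:
  commands:
    - {"fingers": 1,"tx": 0.001,"ty": 0,"tz": -0.001,"ax": 0,"ay": 0,"az": 0}
    - {"fingers": 1,"tx": 0.0025,"ty": 0,"tz": -0.001,"ax": 0,"ay": 0,"az": 0}
    - {"fingers": 1,"tx": 0.0025,"ty": 0,"tz": -0.001,"ax": 0,"ay": 0,"az": 0}
    - {"fingers": 1,"tx": 0.0025,"ty": 0,"tz": -0.001,"ax": 0,"ay": 0,"az": 0}

```text
time_s: 13.58
tcp_pos: [0.4815, 0.0226, 0.1721]
ee_rot: [[0.003, 0.024, 1.0], [-0.001, 1.0, -0.024], [-1.0, -0.0, 0.003]]
wrist_force: [-8.1, 0.9, 21.9]
gripper_width: 0.639
```

```bash
python3 - <<'E'
from h import *
s=r.sense(); w=viewer.capture('wrist'); t=viewer.capture('scene')
print(s['tcp_pos'],s['wrist_force'],s['gripper_width'])
a=cv2.resize(w['image'][90:290,150:400],(375,300)); b=cv2.resize(t['image'][120:260,250:390],(375,375),interpolation=cv2.INTER_CUBIC)
a=cv2.copyMakeBorder(a,0,75,0,0,0); save(w,'home',np.hstack([a,b]))
s=r.sense(); print(s['tcp_pos'],s['wrist_force'])
E
```

```text
[0.48149632 0.02257864 0.1721246 ] [-8.14198907  0.905487   21.91994821] 0.6386912068800475
[0.48151969 0.02257117 0.17215899] [-8.8750167   1.43094261 21.06896968]
```

View pics/home.png

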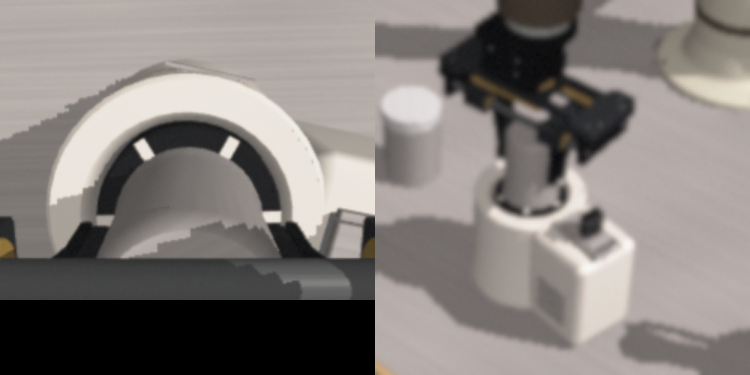

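The collar sits inside the well with the lock back. Height is 0.172 against an expected 0.1722, and the extra push only raised the force, so the cup is bottomed. Handing in while still holding it down.

```bash
python3 - <<'E'
from h import *
print(job.finish_job()); s=r.sense(); print(s['time_s'],s['tcp_pos'],s['wrist_force'],s['gripper_width'])
E
```

```text
the job is handed in; nothing more can be done
None
the job is handed in; nothing more can be done
```

The cup is in the well, meshed with the drive and pressed home. I handed the job in at about 14 s with the fingers still gripping it and pushing down; no verdict was reported.

- **Lock:** I pushed the lever back until the force rose to 12 N with no more travel. The top camera then showed the nose clear of the well.
- **Meshing:** I gripped the cup on the plain steel and turned it about 11° on the way, so its ridges (29.1°) lined up with the drive (29.7°). It went down past the unmeshed height with no contact force, so no turning search was needed.
- **Pressed home:** The final TCP height was 0.1721 m, against 0.1722 m expected with the foot on the floor. The net downward push is about 25 N, against the 12 N needed. The last increase in force moved it only 0.1 mm, so it is on the floor.
- **Left over:** A sideways force of about 8 N remained at the wrist, and a 1 mm correction did not remove it.
- **Other things on the counter:** Nothing else was touched on purpose. I did not re-measure their positions at the end.

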